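# Strip the pellet die

### The job

The steel pellet die from the press is standing stacked on the bench. Take it apart from the top down, one piece at a time, and set each piece gently, upright and flat inside the grey tray of its own outline: the plunger in the small round tray, the hexagonal block in the hexagonal tray, the sleeve in the large round tray and the square base in the square tray. Do not drop the pieces, and leave the mortar and the jar where they are.

Things in the scene. Friction and masses are not known exactly. Their poses are not given: they have to be found in the camera images.
- plunger: Loose steel plunger, top of the stack, about 60 g: a round foot 24 mm in diameter and 8 mm high (tapering until 10 mm), then a plain upright stem 14 mm in diameter up to 42 mm in all; grip the stem. Origin at the centre of its underside, z up along the stem.
- hexblock: Loose steel hexagonal block, second from the top, about 190 g: 34 mm across flats (39 mm across corners), 24 mm high. Origin at the centre of its underside, z up; its own x axis is normal to a pair of flats (so are the directions at 60 degrees to it).
- sleeve: Loose metal sleeve, third from the top, standing on the base, about 330 g: upright ring, outside diameter 48 mm, bore 20 mm, 30 mm high. Origin at the centre of its underside, z up along the bore.
- base: Loose square steel base, bottom of the stack, standing on the bench, about 650 g: 62 x 62 mm, 24 mm high. Origin at the centre of its underside, z up; x and y are normal to its sides. The pieces simply rest on one another, within about 2 mm of centred per layer, each turned anyhow; the whole stack is 120 mm high.
- small_tray: Fixed small round grey plastic tray: outside diameter 52 mm, inside diameter 44 mm, floor 3 mm above the bench, rim 6 mm above the bench. Origin at its centre on the bench, z up.
- hex_tray: Fixed hexagonal grey plastic tray: 62 mm across flats outside, 54 mm inside, floor 3 mm above the bench, rim 6 mm. Origin at its centre on the bench, z up; x is normal to a pair of its sides. The hexagonal block fits in it at almost any turn.
- round_tray: Fixed large round grey plastic tray: outside diameter 76 mm, inside diameter 68 mm, floor 3 mm above the bench, rim 6 mm. Origin at its centre on the bench, z up.
- square_tray: Fixed square grey plastic tray: 92 mm outside, 82 mm inside, floor 3 mm above the bench, rim 6 mm. Origin at its centre on the bench, z up; x and y are normal to its sides. The square base must be turned roughly parallel to its sides to lie flat inside the rim.
- mortar: Bystander: loose white ceramic mortar bowl, 84 mm across, 45 mm high, on the bench at the side of the work. Origin at the centre of its underside.
- jar: Bystander: loose amber glass jar with a cap, 56 mm across, 75 mm high, on the bench at the side of the work. Origin at the centre of its underside.
Things that resemble listed ones, but are neither listed nor needed, are in the scene too. What is shaped like the sleeve but blue or brown is not meant.

How it is judged:
On the way, in this order (a step that is already met when the one before it is completed fails the run):
1. the plunger stands in its tray, released (horizontal distance between plunger and small_tray below 0.015 m and z of plunger in the frame of small_tray between 0 and 0.0055 m and angle between plunger's own z axis and vertical below 0.08 rad and contact force between the fingers and plunger below 0.1 N and linear speed of plunger below 0.03 m/s), for 0.2 s.
2. the hexagonal block stands in its tray, released (horizontal distance between hexblock and hex_tray below 0.015 m and z of hexblock in the frame of hex_tray between 0 and 0.0055 m and angle between hexblock's own z axis and vertical below 0.08 rad and contact force between the fingers and hexblock below 0.1 N and linear speed of hexblock below 0.03 m/s), for 0.2 s.
3. the sleeve stands in its tray, released (horizontal distance between sleeve and round_tray below 0.015 m and z of sleeve in the frame of round_tray between 0 and 0.0055 m and angle between sleeve's own z axis and vertical below 0.08 rad and contact force between the fingers and sleeve below 0.1 N and linear speed of sleeve below 0.03 m/s), for 0.2 s.
4. the square base stands in its tray, released (horizontal distance between base and square_tray below 0.015 m and z of base in the frame of square_tray between 0 and 0.0055 m and angle between base's own z axis and vertical below 0.08 rad and contact force between the fingers and base below 0.1 N and linear speed of base below 0.03 m/s), for 0.2 s.
At the end, for the whole second after the job is handed in: Each piece rests in the tray of its own outline, centre within 15 mm of the tray's centre, underside less than 5.5 mm above the bench (on the tray floor, not on the rim), upright within 0.08 rad, released and at rest (all of step 1 and all of step 2 and all of step 3 and all of step 4); the robot touches nothing.
It fails at once if the mortar is moved (more than 20 mm) or tipped (distance of mortar from where it was at the start of the episode above 0.02 m or angle between mortar's own z axis and vertical above 0.3 rad).
It fails at once if the jar is moved (more than 20 mm) or tipped (distance of jar from where it was at the start of the episode above 0.02 m or angle between jar's own z axis and vertical above 0.3 rad).
It fails at once if a piece is dropped into its tray (moving faster than 0.5 m/s, as after a fall of about 13 mm, within 30 mm of the tray floor) ((horizontal distance between plunger and small_tray below 0.03 m and z of plunger in the frame of small_tray below 0.033 m and linear speed of plunger above 0.5 m/s) or (horizontal distance between hexblock and hex_tray below 0.03 m and z of hexblock in the frame of hex_tray below 0.033 m and linear speed of hexblock above 0.5 m/s) or (horizontal distance between sleeve and round_tray below 0.03 m and z of sleeve in the frame of round_tray below 0.033 m and linear speed of sleeve above 0.5 m/s) or (horizontal distance between base and square_tray below 0.03 m and z of base in the frame of square_tray below 0.033 m and linear speed of base above 0.5 m/s)).
It also fails if it takes over 112 s, if anything falls off the work surface, if the arm or the gripper's body presses on something with over 40 N, if the wrist force passes 120 N, or if a joint passes its speed limit or range.

### The arm

A 6-joint arm with a two-finger parallel gripper is mounted at the origin on the work surface. World frame = base frame: x ahead of the robot, y to its left, z up, the work surface at z = 0. Lengths are in m, angles in rad, forces in N, time in s.
With the tool pointing down it reaches from about 0.3 to 0.875 m from the base axis. Payload 6.4 kg.
Tool frame: the origin (TCP) lies midway between the tips of the shut fingers; the grasp point (between the pads) lies 19 mm behind it; z points along the fingers, y is the line along which they close (so a half turn about z gives the same grasp; the last joint's range is limited). The gripper opens to 85 mm and grips with 20 to 120 N. Pads are 22 mm wide; open, the fingers measure 114 mm over their backs; the gripper's body (76 mm by 85 mm) begins 54 mm behind the grasp point. The pads swing forward as they close: fully open they stand 13 mm farther back than shut.
Start: joints at [-1.441, 0.181, 1.607, -0, 1.354, -0.206], TCP at [0.189, -0.543, 0.231] pointing down, gripper open.
Joint ranges: [-2.99, 2.99], [-0.89, 2.07], [0.3, 2.58], [-1.14, 4.28], [0, 2.63], [-3.12, 3.12]. Speed limits (rad/s): [2.57, 2.57, 3.01, 3.14, 3.14, 3.14].

### API

Orientations are given as a unit quaternion [x, y, z, w].
In Python, from plant import r gives the robot as it stands.
- The arm moves only by the shell command python3 -m handwheel 'ROWS' [FORCE]. ROWS is a JSON object of lists of equal length, an entry for each row: "hand": the opening, from 0 (shut) to 1 (fully open); "offset": the shift along the world's x, y, z in mm, a list of three; "spin": the turn about the world's z in degrees. A call has 1 to 20 rows; each row shifts and turns the commanded pose from where the row before left it; what a row does not reach is not made up. A row lasts 1/8 s, in which the tool goes at most 62.5 mm and 10.7 degrees, less where a joint would pass 70% of its speed; a pose out of reach is approached as far as the arm can. A call with a gripper value outside its range is refused whole. The fingers move at their own pace and stop on an object; FORCE is the grip in N (left out, the last holds). Time passes only in rows, so rows that do not move let the fingers close. It gives the time, the measured TCP pose, the force, the opening and the grip force at its end, in the units of the state.
- r.get_obs(): the state, without advancing time (a new reading comes with each control period).
- r.read_camera(name): name is "side" or "top"; returns a dict with "pixels" (420x560x3 uint8, red, green, blue), "intrinsics" (3x3 intrinsics, pixels), "pose" (4x4, takes a point from camera to world coordinates). Camera axes: x right, y down, z forward; pixel columns grow to the right and rows downward; lengths in m; the calibration is good to about 2 mm. A picture is of the moment at which its call begins. There is no depth.
- r.sign_off(): hands the job in; it is judged then, once.
Trained networks look in a picture, given as the dict that the camera call returned (one of the last four; its "shot" number tells which), for a name from the list of things; names that differ only in an ending like _2 or _b are one class to them, and where a whole thing is asked for, a point or a joint stands for the part that bears it (a point fixed in the world has none). Each returns a list of dicts, best first, with "conf" (0 to 1); they miss things now and then, are a little off and sometimes report something else, mostly with a low value. They report only what shows in the picture. A call takes as long as a camera call. They do not tell look-alikes from the thing itself.
- r.cut_out(picture, thing): "pixels" (420x560 bool, what is visible of it).
- r.place_of(picture, thing): "position" ([x, y, z] in m, in world coordinates, good to about 4 mm: a listed point, or the origin of a listed thing).
The state is a dict: "time": time; "q": joint angles; "joint_vel": joint speeds; "joint_torque": joint torques, N m; "eef_pos": TCP position; "ee_rot": TCP orientation; "contact_force": force on the tool from outside, world axes, zero at the start; "torque": the same for the moment, N m; "finger_gap": opening from 0.0 (shut) to 1.0 (fully open); "finger_force": force on a finger pad.
Only numpy, scipy, OpenCV 4.12 (cv2) and the standard library are available. Lean on these libraries where they do the work, as an engineer would, in place of code of your own. Each camera call takes 0.05 s, during which the arm holds its last target. There are 200 camera calls.

## Working session

There is one attempt and no reset: what is moved stays moved. The work goes in short steps, Python scripts to look and compute and a shell command to move; the robot and the scene stay as the last step left them, time stands still between calls to the robot, and variables do not carry over. Pictures are saved under pics/ and viewed, at most 14 in all, crops included, and the job is handed in when it is done.

```bash
mkdir -p pics
cat > h.py <<'E'
import numpy as np,cv2
from plant import r
def shot(n,f=None):
    p=r.read_camera(n)
    if f: cv2.imwrite('pics/'+f,p['pixels'][:,:,::-1])
    return p
def ray(p,uv,z):
    K=np.array(p['intrinsics']);T=np.array(p['pose'])
    d=T[:3,:3]@np.linalg.inv(K)@[uv[0],uv[1],1];o=T[:3,3]
    return o+d*(z-o[2])/d[2]
def proj(p,X):
    K=np.array(p['intrinsics']);T=np.array(p['pose'])
    c=K@(T[:3,:3].T@(np.array(X)-T[:3,3]));return c[:2]/c[2]
E
python3 - <<'E'
from h import *
ps={n:shot(n,n+'0.png') for n in('top','side')}
for n,p in ps.items():
    print(n,np.round(np.array(p['pose'])[:3],3).tolist(),p['intrinsics'][0][0])
    for t in 'plunger hexblock sleeve base small_tray hex_tray round_tray square_tray mortar jar'.split():
        print(t,[(np.round(d['position'],3).tolist(),round(d['conf'],2),np.round(proj(p,d['position'])).tolist()) for d in r.place_of(p,t)[:4]])
E
```

```text
top [[-0.019, -0.992, 0.127, 0.502], [-0.999, 0.023, 0.03, 0.003], [-0.033, -0.127, -0.991, 0.922]] 380.5879399128317
plunger [([0.664, 0.168, 0.076], 0.6, [215.0, 190.0])]
hexblock [([0.667, 0.171, 0.055], 0.64, [215.0, 190.0])]
sleeve [([0.68, 0.047, 0.001], 0.74, [270.0, 188.0]), ([0.753, 0.241, -0.0], 0.68, [192.0, 161.0]), ([0.671, 0.166, 0.022], 0.43, [220.0, 191.0])]
base [([0.669, 0.169, -0.002], 0.74, [221.0, 194.0])]
small_tray [([0.456, -0.246, -0.001], 0.57, [395.0, 278.0])]
hex_tray [([0.492, 0.248, -0.001], 0.79, [188.0, 267.0])]
round_tray [([0.471, 0.03, 0.01], 0.93, [278.0, 274.0])]
square_tray [([0.65, -0.153, 0.004], 0.87, [352.0, 198.0])]
mortar [([0.614, 0.382, -0.001], 0.62, [135.0, 218.0])]
jar [([0.624, -0.352, 0.002], 0.88, [435.0, 207.0])]
side [[-0.871, -0.389, 0.3, 0.351], [-0.491, 0.677, -0.548, 0.469], [0.01, -0.625, -0.781, 0.725]] 404.2838718030337
plunger [([0.665, 0.167, 0.077], 0.51, [210.0, 252.0]), ([0.668, 0.165, -0.001], 0.47, [215.0, 271.0]), ([0.626, -0.354, 0.002], 0.32, [338.0, 132.0])]
hexblock [([0.667, 0.17, 0.056], 0.55, [210.0, 258.0])]
sleeve [([0.756, 0.24, 0.004], 0.95, [156.0, 279.0]), ([0.679, 0.043, 0.0], 0.55, [242.0, 227.0]), ([0.668, 0.17, 0.024], 0.5, [212.0, 267.0])]
base [([0.666, 0.165, -0.001], 0.95, [215.0, 272.0])]
small_tray [([0.456, -0.25, -0.005], 0.59, [384.0, 181.0])]
hex_tray [([0.497, 0.252, -0.006], 0.85, [264.0, 350.0])]
round_tray [([0.472, 0.023, 0.002], 0.61, [331.0, 259.0]), ([0.616, 0.376, -0.003], 0.16, [168.0, 377.0])]
square_tray [([0.647, -0.152, 0.003], 0.57, [296.0, 176.0])]
mortar [([0.613, 0.376, -0.004], 0.87, [170.0, 378.0]), ([0.67, 0.168, 0.025], 0.65, [211.0, 265.0])]
jar [([0.624, -0.354, 0.001], 0.95, [338.0, 133.0])]
```

View pics/top0.png

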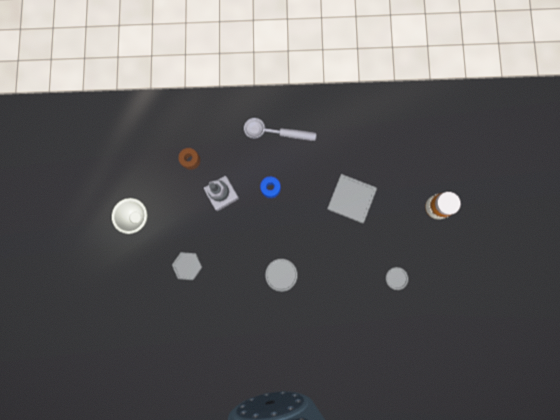

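Run:
```python
from h import *
a=cv2.imread('pics/top0.png')[145:235,165:300];b=cv2.imread('pics/side0.png')[200:300,130:280]
a=cv2.resize(a,(600,400),interpolation=3);b=cv2.resize(b,(600,400),interpolation=3)
cv2.imwrite('pics/crop0.png',cv2.resize(np.vstack([a,b]),(450,600)))
cv2.imwrite('pics/cropa.png',b)
```

```text
(no output)
```

View pics/crop0.png

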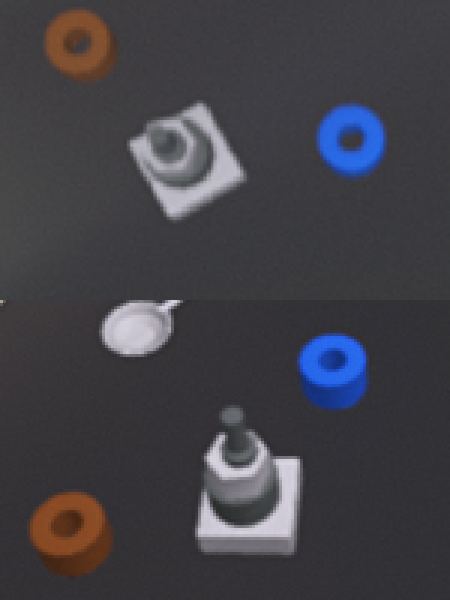

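The sleeve candidates in the top picture are brown (188,158), blue (270,187) and grey under the hex block in the stack (220,191). The grey one is meant: it stands in the stack, and the brown and blue rings are excluded by their colour. The enlarged crop confirms this. It also shows the plunger's top at about (212,184) in top and (207,238) in side.

```bash
cat >> h.py <<'E'
def topoutline(p,thing,z,near=None):
    c=r.cut_out(p,thing)
    out=[]
    for d in c[:2]:
        m=d['pixels'].astype(np.uint8)
        cs=max(cv2.findContours(m,0,cv2.CHAIN_APPROX_NONE)[0],key=cv2.contourArea)
        w=np.array([ray(p,q,z)[:2] for q in cs[:,0]])
        mo=cv2.moments((w*1e4).astype(np.float32)[:,None])
        (x,y),s,a=cv2.minAreaRect((w*1000).astype(np.float32))
        out.append((round(d['conf'],2),np.round([mo['m10']/mo['m00']/1e4,mo['m01']/mo['m00']/1e4],4).tolist(),'rect',np.round([x,y,*s,a],1).tolist()))
    return out
E
python3 - <<'E'
from h import *
t=shot('top');s=shot('side')
print('plunger',ray(t,(212.1,184),.12),ray(s,(207.3,237.7),.12))
for p in(t,s):
    for n in 'small_tray hex_tray round_tray square_tray'.split(): print(n,topoutline(p,n,.005))
    print('pl',topoutline(p,'plunger',.1))
    print('base',topoutline(p,'base',.024))
o=r.get_obs();print(o['eef_pos'],o['ee_rot'],o['finger_gap'],o['time'])
E
```

```text
plunger [0.66843286 0.16553906 0.12      ] [0.66638675 0.16531759 0.12      ]
small_tray [(0.65, [0.4571, -0.2486], 'rect', [457.4, -248.2, 49.5, 48.8, 89.0])]
hex_tray [(0.71, [0.4945, 0.2505], 'rect', [494.5, 250.3, 65.8, 59.6, 89.0]), (0.57, [0.62, 0.394], 'rect', [620.2, 394.3, 84.2, 85.0, 27.5])]
round_tray [(0.89, [0.4705, 0.0239], 'rect', [470.4, 24.6, 74.7, 72.3, 25.4])]
square_tray [(0.83, [0.6495, -0.1513], 'rect', [649.5, -151.3, 93.4, 93.7, 66.5])]
pl [(0.17, [0.6148, -0.3286], 'rect', [614.1, -329.3, 54.7, 77.1, 17.2])]
base [(0.66, [0.6597, 0.1493], 'rect', [664.8, 162.2, 63.6, 63.0, 32.8])]
small_tray [(0.86, [0.456, -0.2464], 'rect', [456.3, -246.5, 47.0, 49.8, 60.2])]
hex_tray [(0.58, [0.495, 0.2507], 'rect', [494.6, 250.4, 68.8, 63.7, 26.1])]
round_tray [(0.73, [0.4698, 0.0258], 'rect', [469.6, 25.4, 73.9, 75.1, 29.8])]
square_tray [(0.65, [0.6496, -0.1498], 'rect', [649.0, -150.6, 94.4, 96.9, 66.1])]
pl [(0.74, [0.6637, 0.1689], 'rect', [664.0, 166.2, 20.1, 45.8, 36.1])]
base [(0.81, [0.6523, 0.1801], 'rect', [663.4, 172.6, 65.3, 68.4, 29.8])]
[ 0.1894838  -0.5428977   0.23128737] [ 9.85939786e-01  1.67100981e-01  9.77636481e-06 -6.71757122e-06] 1.0025715704353968 1.8
```

```bash
python3 -m handwheel '{"hand":[1,1,1,1,1,1,1,1,1,1,1,1,1,1,0.6,0.6,0.6,0.6],"offset":[[32,47,0],[32,47,0],[32,47,0],[32,47,0],[32,47,0],[32,47,0],[32,47,0],[32,47,0],[32,47,0],[32,47,0],[32,47,0],[32,47,0],[32,47,0],[32,47,0],[30,51,0],[0,0,-40],[0,0,-30],[0,0,0]],"spin":[0,0,0,0,0,0,0,0,0,0,0,0,0,0,0,0,0,0]}' 30
```

```text
time: 4.05
eef_pos: [0.6653, 0.1661, 0.1577]
ee_rot: [0.986, 0.167, -0.003, -0.0]
contact_force: [-0.1, -0.3, 0.1]
finger_gap: 0.601
finger_force: 0.0
```

```bash
python3 -m handwheel '{"hand":[0.6,0.6,0.6,0.6],"offset":[[0,0,-10],[0,0,-15],[0,0,-10],[0,0,0]],"spin":[0,0,0,0]}' 30
python3 - <<'E'
from h import *
s=shot('side');t=shot('top')
a=s['pixels'][170:300,130:300];b=t['pixels'][140:240,160:290]
cv2.imwrite('pics/c1.png',np.hstack([cv2.resize(a,(400,400),interpolation=3),cv2.resize(b,(400,400),interpolation=3)])[:,:,::-1])
print(r.get_obs()['eef_pos'],proj(s,r.get_obs()['eef_pos']),proj(t,r.get_obs()['eef_pos']))
E
```

```text
time: 4.55
eef_pos: [0.6667, 0.1659, 0.1251]
ee_rot: [0.986, 0.167, -0.001, -0.0]
contact_force: [0.8, 0.6, 0.2]
finger_gap: 0.602
finger_force: 0.0
[0.66761574 0.16609913 0.12644294] [206.01934388 235.68278297] [211.2329762  183.78182676]
```

View pics/c1.png

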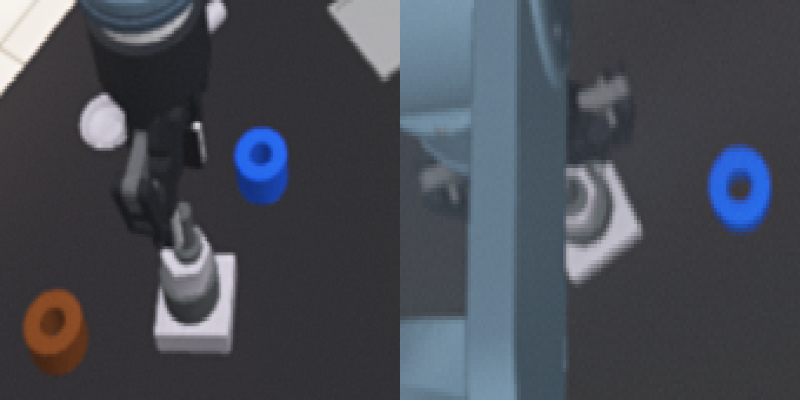

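The side crop shows the plunger top at about (207,238) in full pixels. The fingers straddle it, and the TCP projects to (206,236), so I go down.

```bash
python3 -m handwheel '{"hand":[0.6,0.6,0.6,0.4,0.25,0,0,0,0,0,0],"offset":[[0,0,-15],[0,0,-18],[0,0,0],[0,0,0],[0,0,0],[0,0,0],[0,0,0],[0,0,0],[0,0,0],[0,0,20],[0,0,30]],"spin":[0,0,0,0,0,0,0,0,0,0,0]}' 30
```

```text
time: 6.02
eef_pos: [0.6663, 0.166, 0.143]
ee_rot: [0.986, 0.167, -0.002, -0.0]
contact_force: [1.2, 0.2, -0.4]
finger_gap: 0.141
finger_force: 29.3
```

```bash
python3 -m handwheel '{"hand":[0,0,0,0,0,0,0,0,0,0,0,0,0,0],"offset":[[-26,-52,0],[-26,-52,0],[-26,-52,0],[-26,-52,0],[-26,-52,0],[-26,-52,0],[-26,-52,0],[-26,-52,0],[-3,2,0],[0,0,-40],[0,0,-40],[0,0,-25],[0,0,0],[0,0,0]],"spin":[0,0,0,0,0,0,0,0,0,0,0,0,0,0]}' 30
python3 - <<'E'
from h import *
s=shot('side')
a=s['pixels'][100:240,300:480]
cv2.imwrite('pics/c2.png',cv2.resize(a,(540,420),interpolation=3)[:,:,::-1])
print(r.get_obs()['eef_pos'])
E
```

```text
time: 7.78
eef_pos: [0.4575, -0.2479, 0.0396]
ee_rot: [0.986, 0.168, 0.001, 0.001]
contact_force: [0.4, -0.3, -1.0]
finger_gap: 0.138
finger_force: 29.4
[ 0.45771028 -0.24824127  0.03992266]
```

View pics/c2.png

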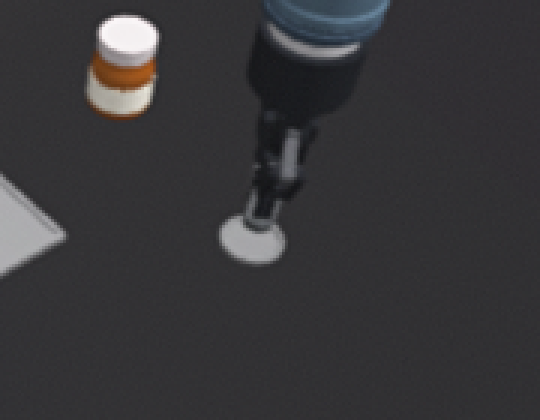

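The plunger hangs upright over the small tray, with its foot at about crop (258,225) and the tray centre at (253,240). That matches a foot 20 mm above the floor.

```bash
python3 -m handwheel '{"hand":[0,0,0,0,0,0,0,0.2,0.3,0.5,0.6,0.6,0.6,0.6],"offset":[[0,0,-8],[0,0,-6],[0,0,-3],[0,0,-2],[0,0,-1],[0,0,-1],[0,0,0],[0,0,0],[0,0,0],[0,0,0],[0,0,0],[0,0,0],[0,0,30],[0,0,40]],"spin":[0,0,0,0,0,0,0,0,0,0,0,0,0,0]}' 30
```

```text
time: 9.57
eef_pos: [0.4556, -0.2471, 0.087]
ee_rot: [0.986, 0.167, -0.001, -0.001]
contact_force: [-0.2, -0.8, 0.3]
finger_gap: 0.599
finger_force: 0.0
```

Run:
```python
from h import *
s=shot('side');t=shot('top')
for p in(s,t):
    print('pl',[(np.round(d['position'],3),d['conf']) for d in r.place_of(p,'plunger')])
    print('hex',[(np.round(d['position'],3),d['conf']) for d in r.place_of(p,'hexblock')]); print(topoutline(p,'hexblock',.078))
A=s['pixels'][215:285,165:265];B=t['pixels'][165:215,190:250]
cv2.imwrite('pics/c3.png',np.hstack([cv2.resize(A,(400,280),interpolation=3),cv2.resize(B,(336,280),interpolation=3)])[:,:,::-1])
cv2.imwrite('pics/s3.png',s['pixels'][:,:,::-1]);cv2.imwrite('pics/t3.png',t['pixels'][:,:,::-1])
```

```text
pl [(array([0.471, 0.024, 0.001]), 0.65), (array([ 0.456, -0.246,  0.004]), 0.56)]
hex [(array([0.668, 0.173, 0.049]), 0.67)]
[(0.68, [0.6627, 0.1731], 'rect', [662.5, 173.2, 38.1, 47.8, 72.7])]
pl [(array([ 0.455, -0.25 ,  0.002]), 0.52)]
hex [(array([0.668, 0.171, 0.052]), 0.48), (array([0.472, 0.025, 0.007]), 0.32)]
[(0.68, [0.6651, 0.1666], 'rect', [665.5, 166.3, 34.2, 37.2, 90.0])]
```

View pics/c3.png

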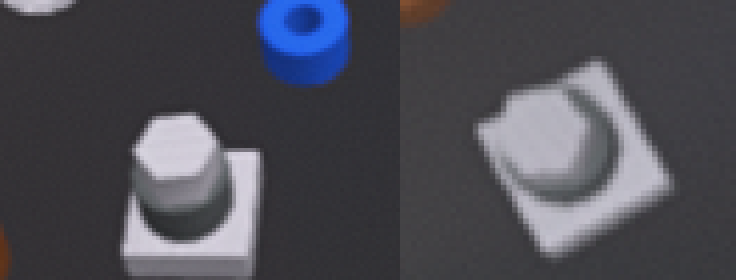

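The plunger stands in the small tray. The hex top shows in the side crop with corners at about (154,117), (205,115), (220,146), (208,178), (152,180) and (134,148).

Run:
```python
from h import *
from scipy.optimize import minimize
t=r.read_camera('top');s=r.read_camera('side')
S=[(154,117),(205,115),(220,146),(208,178),(152,180),(134,148)]
P=np.array([ray(s,(165+x/4-.4,215+y/4-.4),.078)[:2] for x,y in S])
e=np.diff(np.vstack([P,P[:1]]),axis=0);print('edges deg',np.degrees(np.arctan2(e[:,1],e[:,0]))%60,np.hypot(*e.T),P.mean(0))
# white-face image fit: brightness inside minus in the ring outside
for n,p in(('side',s),('top',t)):
    g=cv2.GaussianBlur(cv2.cvtColor(p['pixels'],cv2.COLOR_RGB2GRAY),(3,3),0).astype(float)
    gx=cv2.Sobel(g,-1,1,0)/8;gy=cv2.Sobel(g,-1,0,1)/8
    def f(v):
        x,y,a=v;tot=0
        for k in range(6):
            b=a+k*np.pi/3;n_=np.array([np.cos(b),np.sin(b)]);tt=np.array([-n_[1],n_[0]])
            for u in np.linspace(-.008,.008,7):
                q=np.array([x,y])+n_*.017+tt*u
                i=proj(p,[*q,.078]);o=proj(p,[*(q+n_*.002),.078]);d=(o-i)/np.linalg.norm(o-i)
                X=np.float32([[i[0]]]);Y=np.float32([[i[1]]])
                tot+=cv2.remap(gx.astype(np.float32),X,Y,1)[0,0]*d[0]+cv2.remap(gy.astype(np.float32),X,Y,1)[0,0]*d[1]
        return tot
    best=min((minimize(f,[.665,.168,np.radians(a)],method='Nelder-Mead',options=dict(initial_simplex=[[.665,.168,np.radians(a)],[.669,.168,np.radians(a)],[.665,.172,np.radians(a)],[.665,.168,np.radians(a+8)]])) for a in range(0,60,12)),key=lambda m:m.fun)
    print(n,best.x[:2],np.degrees(best.x[2])%60,best.fun)
```

```text
edges deg [32.53451194 26.10549382 46.90988696 32.18788808 30.50063951 36.85295561] [0.02431492 0.01967229 0.01814509 0.02595068 0.02052484 0.01910802] [0.66655517 0.16792186]
side [0.66863868 0.16806194] 9.096906823781698 -1700.9233784598937
top [0.66811758 0.16849908] 7.645493622404502 -948.7415273674634
```

```bash
python3 -m handwheel '{"hand":[0.8,0.8,0.8,0.8,0.8,0.8,0.8,0.8,0.8,0.8,0.8,0.8,0.8,0.8,0.8,0.8,0.8],"offset":[[0,0,40],[0,0,33],[26,52,0],[26,52,0],[26,52,0],[26,52,0],[26,52,0],[26,52,0],[26,52,0],[26,52,0],[3,0,0],[0,0,0],[0,0,-40],[0,0,-30],[0,0,-20],[0,0,-14],[0,0,0]],"spin":[0,0,3,3,3,3,3,3,0,0,0,0,0,0,0,0,0]}' 60
python3 - <<'E'
from h import *
s=shot('side')
a=s['pixels'][190:300,130:270]
cv2.imwrite('pics/c4.png',cv2.resize(a,(560,440),interpolation=3)[:,:,::-1])
print(r.get_obs()['eef_pos'])
E
```

```text
time: 12.2
eef_pos: [0.667, 0.1675, 0.0555]
ee_rot: [0.948, 0.319, -0.001, -0.0]
contact_force: [0.2, -0.5, 1.4]
finger_gap: 0.802
finger_force: 0.0
[0.667768   0.16783726 0.05664219]
```

View pics/c4.png

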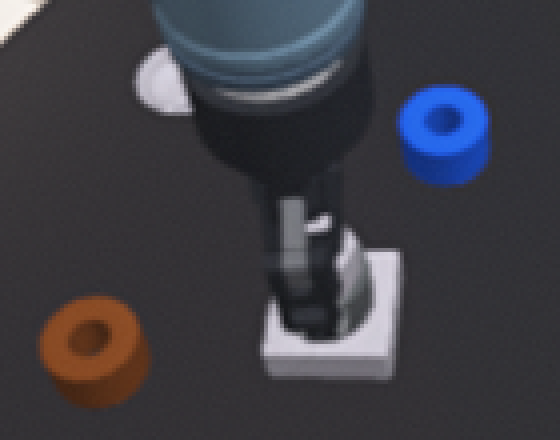

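The near finger stands beside the hex block above the sleeve, and nothing is touching. I close and lift.

```bash
python3 -m handwheel '{"hand":[0.6,0.5,0.4,0.2,0.1,0,0,0,0,0,0,0],"offset":[[0,0,0],[0,0,0],[0,0,0],[0,0,0],[0,0,0],[0,0,0],[0,0,0],[0,0,0],[0,0,5],[0,0,20],[0,0,40],[0,0,0]],"spin":[0,0,0,0,0,0,0,0,0,0,0,0]}' 50
python3 - <<'E'
from h import *
s=shot('side');t=shot('top')
a=s['pixels'][170:300,130:300];b=t['pixels'][140:240,160:290]
cv2.imwrite('pics/c5.png',np.hstack([cv2.resize(a,(400,400),interpolation=3),cv2.resize(b,(400,400),interpolation=3)])[:,:,::-1])
E
```

```text
time: 13.75
eef_pos: [0.6706, 0.1684, 0.1267]
ee_rot: [0.948, 0.319, 0.004, 0.001]
contact_force: [1.0, -0.8, -2.4]
finger_gap: 0.389
finger_force: 50.0
```

View pics/c5.png

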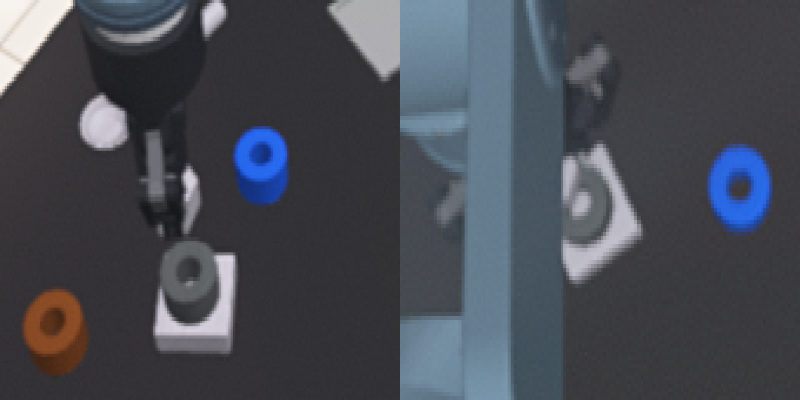

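The hex block is held on its flats (gap 33 mm), and the bare sleeve is left on the base.

```bash
python3 -m handwheel '{"hand":[0,0,0,0,0,0,0,0,0,0,0],"offset":[[0,0,0],[-43,21,0],[-43,21,0],[-43,21,0],[-44,20,0],[0,0,0],[0,0,-40],[0,0,-40],[0,0,-16],[0,0,0],[0,0,0]],"spin":[0,0,0,0,0,0,0,0,0,0,0]}' 50
python3 - <<'E'
from h import *
s=shot('side')
a=s['pixels'][270:400,180:340]
cv2.imwrite('pics/c6.png',cv2.resize(a,(560,455),interpolation=3)[:,:,::-1])
print(r.get_obs()['eef_pos'])
E
```

```text
time: 15.22
eef_pos: [0.4959, 0.2513, 0.0266]
ee_rot: [0.948, 0.319, 0.001, 0.0]
contact_force: [0.9, 0.6, -0.6]
finger_gap: 0.39
finger_force: 50.2
[0.49604437 0.25140315 0.02686959]
```

View pics/c6.png

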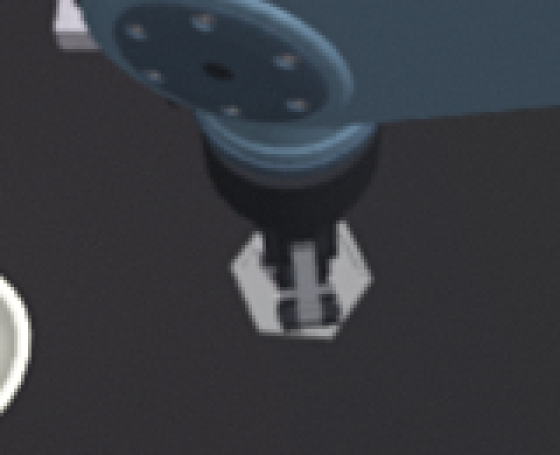

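The gripper is centred over the hex tray (tray about (302,285) in the crop).

```bash
python3 -m handwheel '{"hand":[0,0,0,0,0,0,0],"offset":[[0,0,-8],[0,0,-5],[0,0,-3],[0,0,-2],[0,0,0],[0,0,-1],[0,0,0]],"spin":[0,0,0,0,0,0,0]}' 50
```

```text
time: 16.15
eef_pos: [0.4945, 0.2511, 0.0063]
ee_rot: [0.948, 0.319, 0.0, 0.0]
contact_force: [-0.2, -0.3, -2.0]
finger_gap: 0.386
finger_force: 50.3
```

```bash
python3 -m handwheel '{"hand":[0,0,0.42,0.46,0.5,0.55,0.6,0.6,0.6],"offset":[[0,0,-1],[0,0,0],[0,0,0],[0,0,0],[0,0,2],[0,0,3],[0,0,15],[0,0,40],[0,0,50]],"spin":[0,0,0,0,0,0,0,0,0]}' 50
```

```text
time: 17.27
eef_pos: [0.4938, 0.2509, 0.1165]
ee_rot: [0.948, 0.319, -0.001, -0.0]
contact_force: [1.4, -0.3, -0.8]
finger_gap: 0.601
finger_force: 0.0
```

Run:
```python
from h import *
s=shot('side');t=shot('top')
print(ray(s,(210.3-.3,258.4-.3),.054))
for p in(s,t):
    for n in('sleeve','hexblock'): print(n,[(np.round(d['position'],3).tolist(),round(d['conf'],2)) for d in r.place_of(p,n)])
    print(topoutline(p,'base',.024))
A=s['pixels'][200:380,150:350];B=t['pixels'][150:300,160:310]
cv2.imwrite('pics/c7.png',np.hstack([cv2.resize(A,(444,400),interpolation=3),cv2.resize(B,(350,400),interpolation=3)])[:,:,::-1])
```

```text
[0.66806282 0.16873099 0.054     ]
sleeve [([0.753, 0.24, 0.002], 0.95), ([0.67, 0.167, 0.023], 0.84)]
hexblock [([0.497, 0.254, 0.002], 0.46)]
[(0.91, [0.6506, 0.1866], 'rect', [658.4, 180.7, 64.3, 49.5, 29.8])]
sleeve [([0.754, 0.243, -0.001], 0.85), ([0.67, 0.168, 0.021], 0.76), ([0.678, 0.046, 0.002], 0.71)]
hexblock [([0.492, 0.255, 0.003], 0.55)]
[]
```

View pics/c7.png

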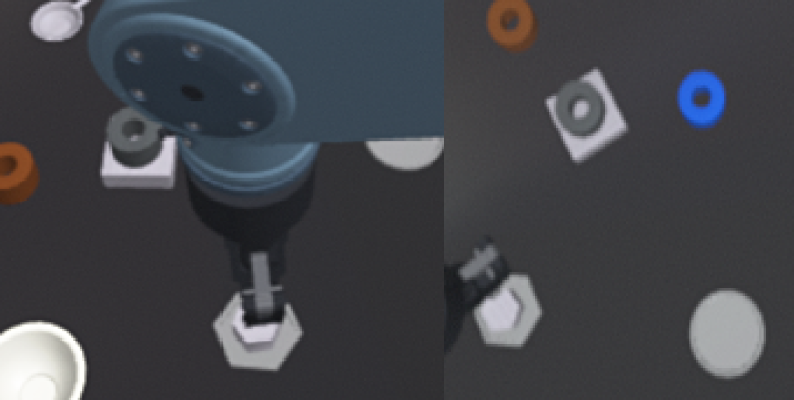

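The hex block sits in its tray. The sleeve is at about (0.669, 0.168), and the base edges are at about 30°.

```bash
python3 -m handwheel '{"hand":[0.85,0.85,0.85,0.85,0.85,0.85,0.85,0.85,0.85,0.85,0.6,0.4,0.2,0,0,0,0],"offset":[[0,0,5],[43,-21,0],[43,-21,0],[43,-21,0],[45,-20,0],[0,0,0],[0,0,-40],[0,0,-30],[0,0,-20],[0,0,0],[0,0,0],[0,0,0],[0,0,0],[0,0,0],[0,0,0],[0,0,0],[0,0,0]],"spin":[0,-3,-4,0,0,0,0,0,0,0,0,0,0,0,0,0,0]}' 60
```

```text
time: 19.8
eef_pos: [0.6701, 0.1684, 0.0327]
ee_rot: [0.965, 0.261, 0.002, 0.0]
contact_force: [0.0, 0.6, 6.9]
finger_gap: 0.541
finger_force: 62.3
```

```bash
python3 -m handwheel '{"hand":[0,0,0,0,0],"offset":[[0,0,4],[0,0,20],[0,0,40],[0,0,16],[0,0,0]],"spin":[0,0,0,0,0]}' 60
python3 - <<'E'
from h import *
s=shot('side');t=shot('top')
a=s['pixels'][170:300,130:300];b=t['pixels'][140:240,160:290]
cv2.imwrite('pics/c8.png',np.hstack([cv2.resize(a,(400,400),interpolation=3),cv2.resize(b,(400,400),interpolation=3)])[:,:,::-1])
for p in(s,t):print(topoutline(p,'base',.024),[(np.round(d['position'],3).tolist(),round(d['conf'],2)) for d in r.place_of(p,'base')])
E
```

```text
time: 20.42
eef_pos: [0.6697, 0.1682, 0.1124]
ee_rot: [0.965, 0.261, 0.002, 0.0]
contact_force: [-0.3, -0.3, -3.7]
finger_gap: 0.543
finger_force: 62.3
[(0.75, [0.6626, 0.1705], 'rect', [663.5, 171.2, 64.2, 70.9, 29.6])] [([0.667, 0.162, 0.0], 0.87)]
[(0.74, [0.6583, 0.1531], 'rect', [661.0, 160.2, 54.0, 59.5, 30.1])] [([0.469, 0.025, 0.006], 0.63), ([0.668, 0.166, 0.0], 0.61), ([0.453, -0.25, 0.0], 0.25)]
```

View pics/c8.png

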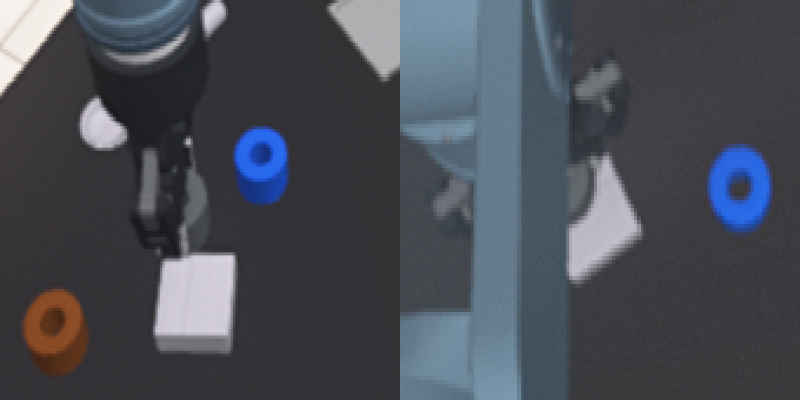

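The sleeve is held and the base is clear, at about 30°.

```bash
python3 -m handwheel '{"hand":[0,0,0,0,0,0,0,0,0,0,0,0,0,0,0],"offset":[[-49,-36,0],[-49,-36,0],[-49,-36,0],[-49,-36,0],[-2,1,0],[0,0,0],[0,0,-40],[0,0,-40],[0,0,0],[0,0,-8],[0,0,-5],[0,0,-3],[0,0,-2],[0,0,0],[0,0,0]],"spin":[0,0,0,0,0,0,0,0,0,0,0,0,0,0,0]}' 60
```

```text
time: 22.6
eef_pos: [0.4706, 0.0251, 0.0125]
ee_rot: [0.965, 0.261, 0.0, 0.0]
contact_force: [0.3, 0.9, -2.5]
finger_gap: 0.542
finger_force: 63.3
```

Still about 1 mm up, carrying its weight. I ease down and release.

```bash
python3 -m handwheel '{"hand":[0,0,0,0.56,0.6,0.65,0.7,0.75,0.8,0.8,0.8],"offset":[[0,0,-1],[0,0,-1],[0,0,0],[0,0,0],[0,0,0],[0,0,2],[0,0,3],[0,0,10],[0,0,40],[0,0,40],[0,0,0]],"spin":[0,0,0,0,0,0,0,0,0,0,0]}' 60
python3 - <<'E'
from h import *
s=shot('side');t=shot('top','t9.png')
for p in(s,t):
    print('sleeve',[(np.round(d['position'],3).tolist(),round(d['conf'],2)) for d in r.place_of(p,'sleeve')])
    print(topoutline(p,'base',.024),[(np.round(d['position'],3).tolist(),round(d['conf'],2)) for d in r.place_of(p,'base')])
    # bright top face
    g=cv2.cvtColor(p['pixels'],cv2.COLOR_RGB2GRAY);c=proj(p,[.667,.167,.024]).astype(int)
    m=np.zeros_like(g);m[c[1]-25:c[1]+25,c[0]-28:c[0]+28]=(g>130)[c[1]-25:c[1]+25,c[0]-28:c[0]+28]
    cs=max(cv2.findContours(m,0,1)[0],key=cv2.contourArea)[:,0]
    for z in(.024,.012): print(z,cv2.minAreaRect(np.float32([ray(p,q,z)[:2]*1000 for q in cs])))
A=s['pixels'][200:320,150:400];B=t['pixels'][150:300,160:310]
cv2.imwrite('pics/c9.png',np.hstack([cv2.resize(A,(450,300),interpolation=3),cv2.resize(B,(300,300),interpolation=3)])[:,:,::-1])
E
```

```text
time: 23.98
eef_pos: [0.4734, 0.0246, 0.1091]
ee_rot: [0.965, 0.261, 0.003, 0.002]
contact_force: [0.2, -0.1, -0.9]
finger_gap: 0.798
finger_force: 0.0
sleeve [([0.753, 0.241, 0.001], 0.96), ([0.468, 0.025, 0.004], 0.69), ([0.683, 0.043, -0.002], 0.69)]
[(0.86, [0.6642, 0.1702], 'rect', [664.2, 170.3, 64.6, 72.8, 28.5])] [([0.664, 0.166, -0.002], 0.7)]
0.024 ((667.35302734375, 165.85719299316406), (63.39775085449219, 62.323917388916016), 29.697324752807617)
0.012 ((672.780517578125, 160.6663360595703), (64.4837875366211, 63.39152908325195), 29.697376251220703)
sleeve [([0.678, 0.046, 0.002], 0.53)]
[(0.71, [0.6669, 0.164], 'rect', [666.8, 164.1, 66.8, 64.5, 28.8])] [([0.623, -0.354, 0.001], 0.67), ([0.666, 0.165, 0.002], 0.59)]
0.024 ((666.8408203125, 164.71250915527344), (64.47000122070312, 62.07708740234375), 28.841773986816406)
0.012 ((669.0480346679688, 166.87649536132812), (65.33189392089844, 62.907020568847656), 28.841825485229492)
```

View pics/c9.png

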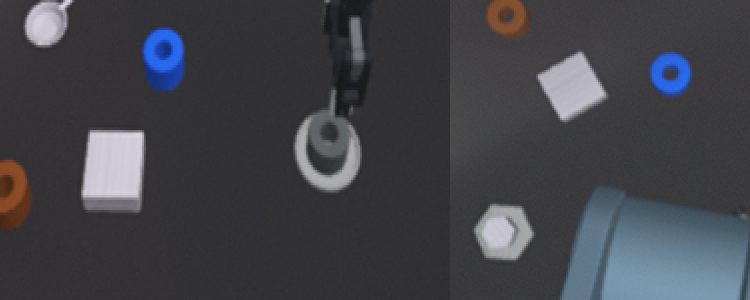

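The sleeve is in the round tray. The base is at (0.667, 0.1655) and 29.3°.

```bash
python3 -m handwheel '{"hand":[1,1,1,1,1,1,1,1,1,1,1,1,0.7,0.5,0.3,0,0,0],"offset":[[0,0,5],[49,35,0],[49,35,0],[49,35,0],[49,35,0],[0,1,0],[0,0,0],[0,0,-40],[0,0,-40],[0,0,-20],[0,0,-9],[0,0,0],[0,0,0],[0,0,0],[0,0,0],[0,0,0],[0,0,0],[0,0,0]],"spin":[0,-1,0,0,0,0,0,0,0,0,0,0,0,0,0,0,0,0]}' 90
```

```text
time: 26.62
eef_pos: [0.6684, 0.1663, 0.0039]
ee_rot: [0.968, 0.252, 0.002, 0.0]
contact_force: [-0.3, -0.2, 5.9]
finger_gap: 0.702
finger_force: 101.9
```

```bash
python3 -m handwheel '{"hand":[0,0,0,0,0],"offset":[[0,0,4],[0,0,15],[0,0,30],[0,0,0],[0,0,0]],"spin":[0,0,0,0,0]}' 90
```

```text
time: 27.25
eef_pos: [0.6658, 0.1661, 0.0495]
ee_rot: [0.968, 0.252, -0.001, -0.0]
contact_force: [-0.9, -0.3, -7.2]
finger_gap: 0.7
finger_force: 100.3
```

```bash
python3 -m handwheel '{"hand":[0,0,0,0,0,0,0,0,0,0,0,0,0],"offset":[[0,0,40],[0,0,0],[-3,-53,0],[-3,-53,0],[-3,-53,0],[-3,-53,0],[-3,-53,0],[-3,-52,0],[0,0,0],[0,0,-40],[0,0,-25],[0,0,0],[0,0,0]],"spin":[0,0,6,6,6,6,6,7,0,0,0,0,0]}' 90
python3 - <<'E'
from h import *
s=shot('side')
a=s['pixels'][110:240,220:380]
cv2.imwrite('pics/c10.png',cv2.resize(a,(560,455),interpolation=3)[:,:,::-1])
print(r.get_obs()['eef_pos'])
E
```

```text
time: 28.88
eef_pos: [0.6488, -0.1505, 0.0254]
ee_rot: [0.837, 0.546, 0.0, 0.0]
contact_force: [0.5, -0.9, -6.8]
finger_gap: 0.699
finger_force: 101.8
[ 0.64951758 -0.15091856  0.02637944]
```

View pics/c10.png

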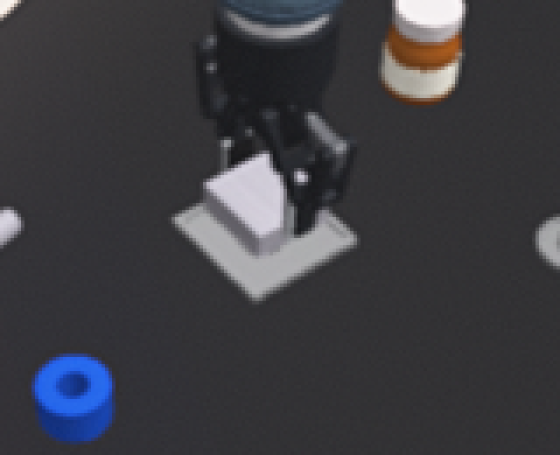

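The base hangs parallel to the square tray's sides, centred above it. I lower it slowly.

```bash
python3 -m handwheel '{"hand":[0,0,0,0,0,0],"offset":[[0,0,-8],[0,0,-5],[0,0,-3],[0,0,-2],[0,0,0],[0,0,0]],"spin":[0,0,0,0,0,0]}' 90
```

```text
time: 29.68
eef_pos: [0.6486, -0.1509, 0.0074]
ee_rot: [0.838, 0.546, 0.0, 0.0]
contact_force: [0.7, 0.5, -6.8]
finger_gap: 0.699
finger_force: 101.9
```

```bash
python3 -m handwheel '{"hand":[0,0,0,0],"offset":[[0,0,-1],[0,0,-1],[0,0,-1],[0,0,0]],"spin":[0,0,0,0]}' 90
```

```text
time: 30.18
eef_pos: [0.649, -0.1511, 0.0069]
ee_rot: [0.837, 0.547, 0.0, 0.0]
contact_force: [-7.2, 2.4, 9.7]
finger_gap: 0.702
finger_force: 104.0
```

Contact with the floor (9.7 N upward). I release and lift.

```bash
python3 -m handwheel '{"hand":[0,0.75,0.8,0.85,0.9,1,1,1,1,1,1],"offset":[[0,0,1],[0,0,0],[0,0,0],[0,0,1],[0,0,2],[0,0,3],[0,0,10],[0,0,40],[0,0,50],[0,0,40],[0,0,0]],"spin":[0,0,0,0,0,0,0,0,0,0,0]}' 60; python3 -m handwheel '{"hand":[1,1,1,1,1,1],"offset":[[-40,0,30],[-40,0,30],[-40,0,30],[-40,0,0],[-40,0,0],[0,0,0]],"spin":[0,0,0,0,0,0]}'
python3 - <<'E'
from h import *
s=shot('side','s11.png')
t=shot('top')
for p in(s,t):
  for n in 'plunger hexblock sleeve base mortar jar'.split():
    print(n,[(np.round(d['position'],3).tolist(),round(d['conf'],2)) for d in r.place_of(p,n)[:3]])
  print(topoutline(p,'base',.027))
E
```

```text
time: 31.55
eef_pos: [0.6514, -0.152, 0.1573]
ee_rot: [0.837, 0.546, 0.003, 0.004]
contact_force: [1.0, -0.3, -0.9]
finger_gap: 1.004
finger_force: 0.0
time: 32.3
eef_pos: [0.4463, -0.1504, 0.2407]
ee_rot: [0.838, 0.546, -0.0, -0.001]
contact_force: [0.3, -0.5, 0.1]
finger_gap: 1.003
finger_force: 0.0
plunger [([0.454, -0.246, 0.004], 0.53)]
hexblock [([0.493, 0.254, -0.0], 0.66)]
sleeve [([0.752, 0.244, 0.0], 0.93), ([0.683, 0.046, 0.003], 0.91), ([0.469, 0.026, 0.003], 0.89)]
base [([0.646, -0.153, 0.003], 0.71)]
mortar [([0.616, 0.376, -0.002], 0.65)]
jar [([0.627, -0.355, 0.002], 0.77)]
[(0.87, [0.6444, -0.1409], 'rect', [644.6, -140.6, 74.4, 78.3, 66.5])]
plunger []
hexblock [([0.494, 0.256, 0.005], 0.52)]
sleeve [([0.47, 0.027, 0.0], 0.76), ([0.68, 0.044, -0.0], 0.64), ([0.753, 0.246, -0.001], 0.64)]
base [([0.649, -0.152, 0.004], 0.76)]
mortar [([0.614, 0.382, -0.004], 0.93)]
jar [([0.627, -0.353, -0.001], 0.86), ([0.616, 0.383, -0.001], 0.29)]
[(0.67, [0.6476, -0.1479], 'rect', [648.1, -147.8, 61.8, 64.4, 66.0])]
```

View pics/s11.png

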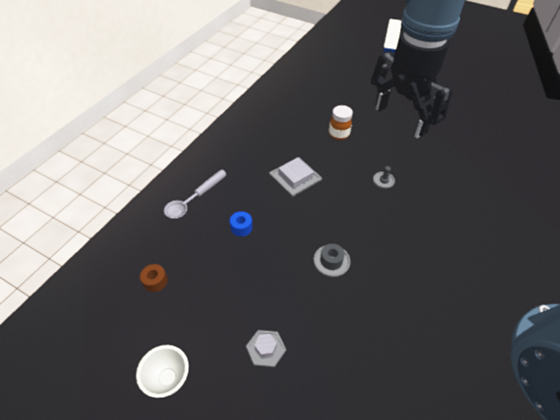

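All four pieces stand in their trays: plunger (386,178), hex block (265,346), sleeve (332,257) and base (297,173). The mortar and the jar have not moved.

```bash
python3 -c "
from plant import r
print(r.sign_off())"
```

```text
the job is handed in; nothing more can be done
None
```

The job is handed in after about 32 s of robot time: all four pieces stand released in their own trays, and the mortar and jar are where they were; the hand-in itself returned no verdict.

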